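# File the latest moulded sample under the holder's weighted arm

## Robot

A 6-joint arm with a two-finger parallel gripper is mounted at the origin on the work surface. World frame = base frame: x ahead of the robot, y to its left, z up, the work surface at z = 0. Lengths are in m, angles in rad, forces in N, time in s.
With the tool pointing down it reaches from about 0.35 to 0.975 m from the base axis. Payload 7.1 kg.
Tool frame: the origin (TCP) lies midway between the tips of the shut fingers; the grasp point (between the pads) lies 19 mm behind it; z points along the fingers, x is the direction in which the jaws open and shut, and the axes are right-handed (so a half turn about z gives the same grasp; the last joint's range is limited). The gripper opens to 88 mm and grips with 3 to 60 N. Pads are 20 mm wide; open, the fingers measure 115 mm over their backs; the gripper's body (75 mm by 178 mm) begins 61 mm behind the grasp point.
Start: joints at [1.186, 0.423, 1.63, -0, 1.089, -0.019], TCP at [0.224, 0.584, 0.223] pointing down, gripper open.
Joint ranges: [-3, 3], [-0.9, 2.11], [0.09, 2.58], [-1.31, 4.45], [0.11, 2.69], [-2.54, 2.54]. Speed limits (rad/s): [2.39, 2.39, 3.01, 3.14, 3.14, 3.14].

## Interface

Orientations are given as a unit quaternion [w, x, y, z].
In Python, from station import move_pose, movel, movej, command_gripper, wait, inverse_kinematics, read_camera, camera_info, MotionError, job_done, get_time, get_joint_pos, get_qvel, get_effort, get_tcp_pos, get_ee_rot, get_ft_force, get_ft_torque, get_grip_width gives the robot as it stands. Calls block until the motion is done:
- move_pose(position, orientation): joint-space move of the TCP to a pose.
- movel(position, frame=None, v=0.15, until_force=None): straight line of the TCP; frame=None keeps the orientation; v is the mean speed in m/s. With until_force (N) it stops when the force on the tool has changed by that much, and returns True; else False.
- movej(angles): joint-space move.
- command_gripper(opening): opening from 0.0 (shut) to 1.0 (fully open); the grip force is fixed at half the most; returns when the fingers have stopped.
- wait(seconds).
- inverse_kinematics(position, orientation): joint angles nearest the present ones, or None.
- read_camera(name): name is "scene" or "top"; returns the picture (420x560x3 uint8, red, green, blue); there is no depth.
- camera_info(name): a dict with "intrinsics" (3x3 intrinsics, pixels), "T" (4x4, takes a point from camera to world coordinates). Camera axes: x right, y up, looking along -z (the intrinsics and any distortion apply to the point x, -y, -z); pixel columns grow to the right and rows downward; lengths in m; the calibration is good to about 2 mm. A picture is of the moment at which its call begins. camera_info takes no time and is no camera call.
A pose or a line that the arm cannot do raises MotionError and nothing moves.
- job_done(): hands the job in, once; it reports no verdict.
Readings, each from a call of its own:
- get_time(): time.
- get_joint_pos(): joint angles.
- get_qvel(): joint speeds.
- get_effort(): joint torques, N m.
- get_tcp_pos(): TCP position.
- get_ee_rot(): TCP orientation.
- get_ft_force(): force on the tool from outside, world axes, zero at the start.
- get_ft_torque(): the same for the moment, N m.
- get_grip_width(): opening from 0.0 (shut) to 1.0 (fully open).
Only numpy, scipy, OpenCV 4.12 (cv2) and the standard library are available. Lean on these libraries where they do the work, as an engineer would, in place of code of your own. Each camera call takes 0.05 s, during which the arm holds its last target. There are 200 camera calls.

## Task

Pick up the long rectangular sample plate by the upright tab of its runner and tuck it under the weighted arm of the sample holder, pushing it in from the holder's open front past the arm's upturned nose, so that it lies flat and square on top of the pile with the arm down on its flat face. The pile stays in its tray; the round and the small square samples are not the ones to file.

Things in the scene. Friction and masses are not known exactly. Their poses are not given: they have to be found in the camera images.
- plate: The sample to file: red plastic plate 110 x 60 x 6 mm (x, y, z), flat on the table, about 55 g. Origin: centre of its underside, z up. Its handle is an upright tab centred at x = -40 mm, y = 0: 24 mm along x, 12 mm thick along y, top 48 mm above the underside. Its other end (+x) goes first under the arm. A round (80 mm) and a small square sample (60 mm) with like tabs lie near.
- holder: Fixed dark steel tray. Origin: its centre, at table level; +x from its open front to the back, z up. Rim 122 x 74 mm, top 14 mm up. In it two plates of 110 x 60 x 6 mm, no tabs, piled to 16 mm up. Two posts behind (front faces at x = 63 mm, 44 mm high) are the stop. The filed plate belongs on the pile: x axes alike, its origin at x = 0, y = 0, z = 16 mm, tab at x = -40 mm.
- press_arm: Metal arm, 24 mm wide, hinged between the posts; swings freely up, its weight presses about 2 N. A plate pushed under its nose lifts it. Origin: the hinge, at holder x = 75, z = 34 mm; axes as the holder's while on the pile. Foot rests on the pile at holder x = 25 mm; a flat nose rises forward from it at 32 degrees to its tip at x = -9 mm, underside 20 mm above the pile. Top at 53 mm.
- pile_top: Upper plate of the pile: 110 x 60 x 6 mm, no tab, loose in the tray with 2 mm play all round. Origin: centre of its underside, 10 mm above the table.
There are look-alikes about, which are no part of the job. Leave any green or yellow look-alike of the plate alone.

How it is judged:
By the outcome, as a careful person would: the job done as asked, in the order asked, and still so for the second after the job is handed in, with the robot touching nothing.
It also fails if it takes over 37 s, if anything falls off the work surface, if the arm or the gripper's body presses on something with over 40 N, if the wrist force passes 120 N, or if a joint passes its speed limit or range.

## Working session

There is one attempt and no reset: what is moved stays moved. The work goes in short steps, each a Python script; the robot and the scene stay as the last script left them, time stands still between calls to the robot, and variables do not carry over. Pictures are saved under pics/ and viewed, about 8 in all and at most 12, crops included, and the job is handed in when it is done.

```bash
mkdir -p pics
python3 - <<'E'
from station import *
import cv2,numpy as np
for n in("scene","top"):
    cv2.imwrite(f"pics/{n}0.png",read_camera(n)[:,:,::-1]); c=camera_info(n); print(n,np.round(c["intrinsics"],1).tolist(),np.round(c["T"],3).tolist(),[k for k in c])
print(get_time(),get_ee_rot())
E
```

```text
scene [[545.0, 0.0, 280.6], [0.0, 545.0, 214.7], [0.0, 0.0, 1.0]] [[-0.107, -0.645, 0.757, 1.343], [0.994, -0.083, 0.069, 0.161], [0.019, 0.76, 0.65, 0.779], [0.0, 0.0, 0.0, 1.0]] ['intrinsics', 'T']
top [[485.8, 0.0, 280.4], [0.0, 485.8, 208.3], [0.0, 0.0, 1.0]] [[0.011, 0.996, -0.085, 0.392], [-1.0, 0.009, -0.017, 0.061], [-0.016, 0.085, 0.996, 1.238], [0.0, 0.0, 0.0, 1.0]] ['intrinsics', 'T']
0.1 [ 3.78629651e-04  8.23915051e-01  5.66712915e-01 -5.62834860e-04]
```

View pics/scene0.png

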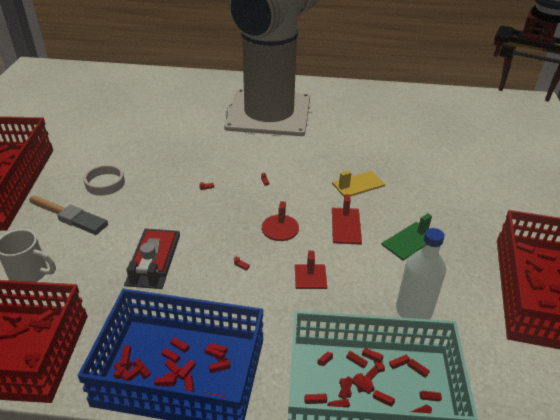

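View pics/top0.png

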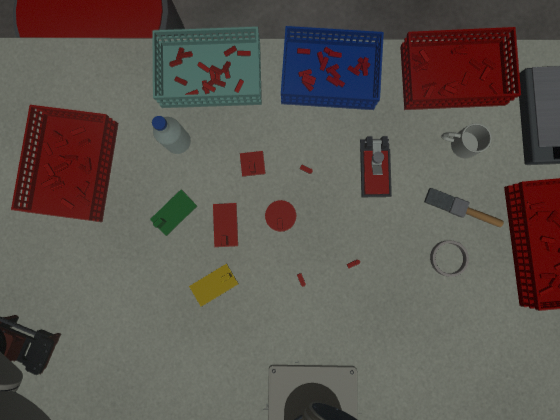

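The scene has these candidates:
- Long red plate at top px (226,225), tab near (227,240). This fits: it is red and rectangular.
- Red disc at (281,215), small red square at (252,163), and green (173,212) and yellow (214,285) look-alikes. None of these is the one.
- Holder at (376,167), with its posts at the far side and its open front facing the robot.

One enlarged crop will confirm this.

```bash
cat > h.py <<'E'
from station import *
import cv2,numpy as np
def ray(n,u,v,z):
    c=camera_info(n);K=np.array(c["intrinsics"]);T=np.array(c["T"])
    d=np.linalg.inv(K)@[u,v,1];d=T[:3,:3]@[d[0],-d[1],-d[2]];o=T[:3,3]
    return o+d*(z-o[2])/d[2]
def proj(n,p):
    c=camera_info(n);K=np.array(c["intrinsics"]);T=np.array(c["T"])
    q=T[:3,:3].T@(np.array(p)-T[:3,3]);q=K@[q[0],-q[1],-q[2]];return q[:2]/q[2]
def crop(im,u,v,w,h,s):
    return cv2.resize(im[v:v+h,u:u+w],None,fx=s,fy=s,interpolation=cv2.INTER_CUBIC)
E
python3 - <<'E'
from h import *
a=cv2.imread("pics/top0.png")
cv2.imwrite("pics/c1.png",np.hstack([crop(a,200,190,60,75,6),crop(a,346,128,60,75,6)]))
b=cv2.imread("pics/scene0.png")
cv2.imwrite("pics/c2.png",np.hstack([crop(b,315,185,60,75,6),crop(b,120,220,65,75,6)]))
E
```

```text
(no output)
```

View pics/c1.png

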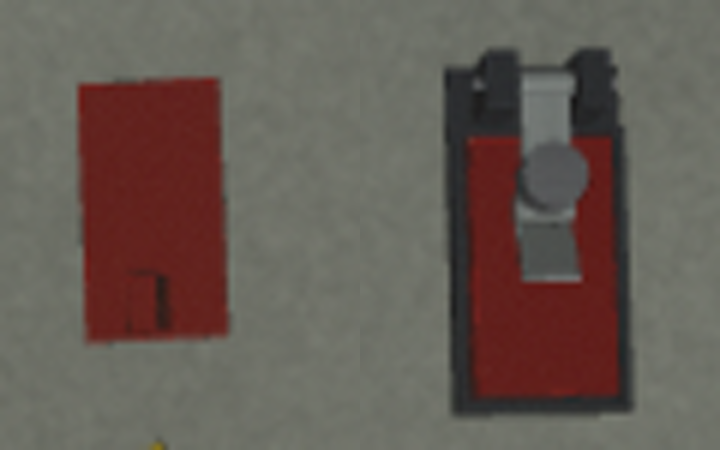

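View pics/c2.png

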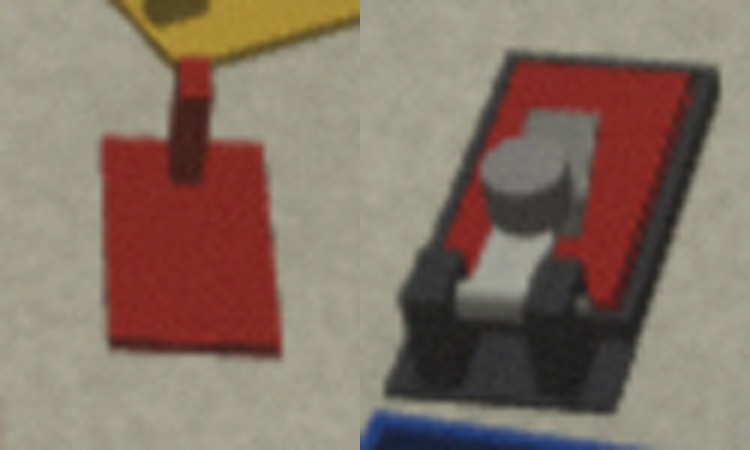

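The crop confirms the long red rectangle with its tab at the robot-side end. In the holder crop, the arm's nose points toward the robot.

Run:
```python
from h import *
def pts(P,ox,oy,z,n="top"): return np.array([ray(n,ox+(x+.5)/6-.5,oy+(y+.5)/6-.5,z) for x,y in P])
def rep(name,P):
    print(name,np.round(P*1000,1)[:,:2].tolist(),"c",np.round(P.mean(0)*1000,1),
     "len",np.round([1000*np.linalg.norm(P[i]-P[i-1]) for i in range(4)],1),
     "ax",np.round([np.degrees(np.arctan2(*(a-b)[1::-1])) for a,b in((P[0],P[3]),(P[1],P[2]))],1),
     "ay",np.round([np.degrees(np.arctan2(*(a-b)[1::-1]))-90 for a,b in((P[0],P[1]),(P[3],P[2]))],1))
rep("plate",pts([(79,85),(219,78),(229,335),(87,342)],200,190,.006))
rep("plate/scene",pts([(109,347),(281,353),(263,143),(102,136)],315,185,.006,"scene")[[0,1,2,3]])
rep("pile",pts([(108,137),(254,136),(261,397),(114,399)],346,128,.016))
print("pile scene front corners",pts([(512-360,62),(692-360,73)],120,220,.016,"scene")*1000)
print("rim front top", pts([(93,412),(272,410)],346,128,.014)*1000)
print("rim front scene", pts([(510-360,52),(718-360,68)],120,220,.014,"scene")*1000)
print("tab top scene",pts([(194,77)],315,185,.048,"scene")*1000,"top",pts([(145,301)],200,190,.048)*1000)
```

```text
plate [[507.3, 254.2], [510.8, 194.6], [401.9, 188.3], [398.3, 248.3]] c [454.6 221.3   6. ] len [109.1  59.7 109.1  60.1] ax [3.1 3.3] ay [3.4 3.4]
plate/scene [[516.8, 195.7], [512.3, 254.7], [399.5, 248.7], [403.2, 189.3]] c [457.9 222.1   6. ] len [113.8  59.2 112.9  59.6] ax [3.3 3. ] ay [-175.7 -176.5]
pile [[646.1, -128.8], [647.0, -190.4], [535.8, -192.5], [534.4, -130.9]] c [ 590.9 -160.6   16. ] len [111.7  61.7 111.2  61.6] ax [1.1 1.1] ay [0.8 1.3]
pile scene front corners [[ 539.0216417  -193.27756808   16.        ]
 [ 536.66441111 -130.50252048   16.        ]]
rim front top [[ 529.07059985 -122.34033635   14.        ]
 [ 530.60118053 -197.46316257   14.        ]]
rim front scene [[ 531.98117774 -196.40674763   14.        ]
 [ 530.90857187 -123.03085726   14.        ]]
tab top scene [[416.76578808 219.37685407  48.        ]] top [[415.0644802  218.54765311  48.        ]]
```

Both cameras agree to about 3 mm, and the measured sizes check out: plate 109x60, pile 111x62, and the tab where predicted. I estimate the plate at (0.456, 0.2215) with yaw 3.2°, and the holder at (0.591, -0.1595) with yaw about 1.1°. Next I grasp the plate and lift it.

```bash
cat >> h.py <<'E'
def q(deg): a=np.radians(deg)/2; return [0,np.cos(a),np.sin(a),0]
H=np.array([.591,-.1595]);HY=1.1
G=.013  # TCP height above plate underside
def hp(x,y,z,off=0):  # TCP for plate origin at holder (x,y), underside z; tab at -40+off
    c,s=np.cos(np.radians(HY)),np.sin(np.radians(HY)); X=x-.040+off
    return [H[0]+c*X-s*y,H[1]+s*X+c*y,z+G]
E
python3 - <<'E'
from h import *
t=[.4157,.2192]
command_gripper(.6)
move_pose([*t,.10],q(93.2)); print(get_time())
movel([*t,G],v=.1); print(get_time(),get_tcp_pos())
command_gripper(0); print(get_grip_width(),get_ft_force())
movel([*t,.08],v=.12); print(get_time(),get_grip_width(),get_ft_force())
move_pose(hp(-.13,0,.06),q(90+HY)); print(get_time(),get_tcp_pos(),get_joint_pos())
for n in("scene","top"): cv2.imwrite(f"pics/{n}1.png",read_camera(n)[:,:,::-1])
b=cv2.imread("pics/scene1.png");a=cv2.imread("pics/top1.png")
cv2.imwrite("pics/c3.png",np.hstack([crop(a,320,110,110,150,3.5),crop(b,90,130,120,150,3.5)]))
E
```

```text
2.4
3.4167 [0.41601868 0.21941391 0.01336182]
0.1344436691526027 [-0.52047143 -0.06174162  1.91084611]
4.8333 0.1373519127722462 [-0.34254298  0.42431514 -1.31173959]
6.2583 [ 0.42113455 -0.16210462  0.07282147] [-3.93900466e-01  4.32093841e-01  2.09687359e+00  2.13430240e-04
  6.13053867e-01 -1.98472603e+00]
```

View pics/c3.png

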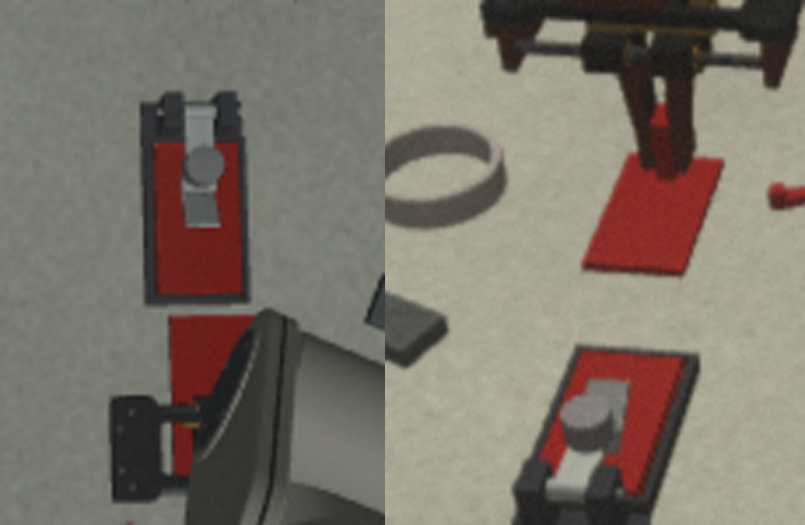

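The tab is held (width 0.137, about 12 mm) and the plate hangs level in front of the holder. I'll lower it to just above pile height and compare its edges with the rim.

Run:
```python
from h import *
movel(hp(-.13,0,.018),v=.1); print(get_time(),get_tcp_pos())
for n in("scene","top"): cv2.imwrite(f"pics/{n}2.png",read_camera(n)[:,:,::-1])
b=cv2.imread("pics/scene2.png");a=cv2.imread("pics/top2.png")
cv2.imwrite("pics/c4.png",np.hstack([crop(a,350,160,60,85,6),crop(b,125,170,70,85,6)]))
```

```text
6.925 [ 0.4210559  -0.16251949  0.0309378 ]
```

View pics/c4.png

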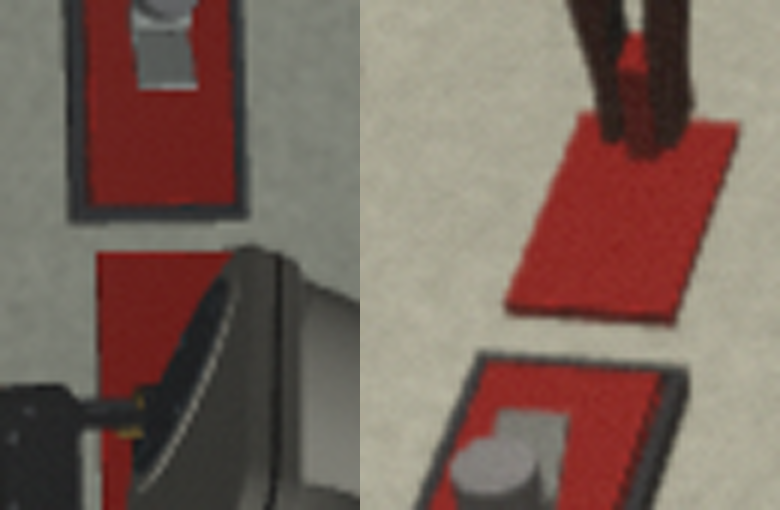

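Run:
```python
from h import *
f=lambda n,x,y,ox,oy,z: np.round(1000*ray(n,ox+(x+.5)/6-.5,oy+(y+.5)/6-.5,z),1)[:2]
print("lead-left top",f("top",97,253,350,160,.024))
for x,y in((506,302),(675,316),(740,124),(580,113)): print("scene",f("scene",x-360,y,125,170,.024))
print("rim scene",[f("scene",x-360,y,125,170,.014) for x,y in((481,352),(688,369))])
print("pile scene",[f("scene",x-360,y,125,170,.016) for x,y in((482,362),(661,373))])
print("rim top",[f("top",x,y,350,160,.014) for x,y in((68,221),(248,217))])
print("pile top",[f("top",x,y,350,160,.016) for x,y in((91,208),(237,205))])
c,s=np.cos(np.radians(HY)),np.sin(np.radians(HY))
p=np.array(hp(-.13,0,0)[:2])+.040*np.array([c,s])
for a,b in((.055,-.03),(.055,.03),(-.055,.03),(-.055,-.03)): print("exp",np.round(1000*(p+[c*a-s*b,s*a+c*b]),1))
```

```text
lead-left top [ 514.2 -132.5]
scene [ 516.1 -190.4]
scene [ 515.8 -130.4]
scene [ 407.  -133.4]
scene [ 408.2 -194.1]
rim scene [array([ 531.9, -196.1]), array([ 531.4, -122.9])]
pile scene [array([ 539. , -193.3]), array([ 536.7, -130.8])]
rim top [array([ 528.6, -121.9]), array([ 531. , -197.5])]
pile top [array([ 534. , -131.3]), array([ 535.8, -192.5])]
exp [ 516.6 -190.9]
exp [ 515.4 -130.9]
exp [ 405.5 -133.1]
exp [ 406.6 -193. ]
```

The plate is square to the holder within about 0.5°, and it is centred in y. The gap to the rim measures 15.6 mm against 14 mm expected, so I'll aim 1.5 mm further in. Now I push it under the nose, with a force guard.

Run:
```python
from h import *
movel(hp(-.125,0,.0175),v=.05)
for x in(-.06,-.04,-.02,.0015):
    r=movel(hp(x,0,.0175),v=.05,until_force=20)
    print(x,r,round(get_time(),2),np.round(get_tcp_pos()-hp(x,0,.0175),4),np.round(get_ft_force(),1),np.round(get_ft_torque(),2),round(get_grip_width(),3))
    if r: break
for n in("scene","top"): cv2.imwrite(f"pics/{n}3.png",read_camera(n)[:,:,::-1])
b=cv2.imread("pics/scene3.png");a=cv2.imread("pics/top3.png")
cv2.imwrite("pics/c5.png",np.hstack([crop(a,346,128,60,85,6),crop(b,120,200,70,85,6)]))
```

```text
-0.06 False 8.72 [-0.0004  0.     -0.    ] [-0.7 -0.  -1. ] [ 0.04  0.01 -0.03] 0.137
-0.04 False 9.28 [ 0.0002  0.0001 -0.0002] [-0.5  0.3 -1.4] [-0.01  0.14  0.01] 0.136
-0.02 False 9.82 [ 0.0008 -0.0001  0.0002] [ 0.9 -0.3 -2.2] [0.02 0.02 0.  ] 0.136
0.0015 False 10.41 [ 0.0007 -0.0001  0.0001] [ 0.9  0.3 -2.2] [ 0.   -0.07  0.02] 0.136
```

View pics/c5.png

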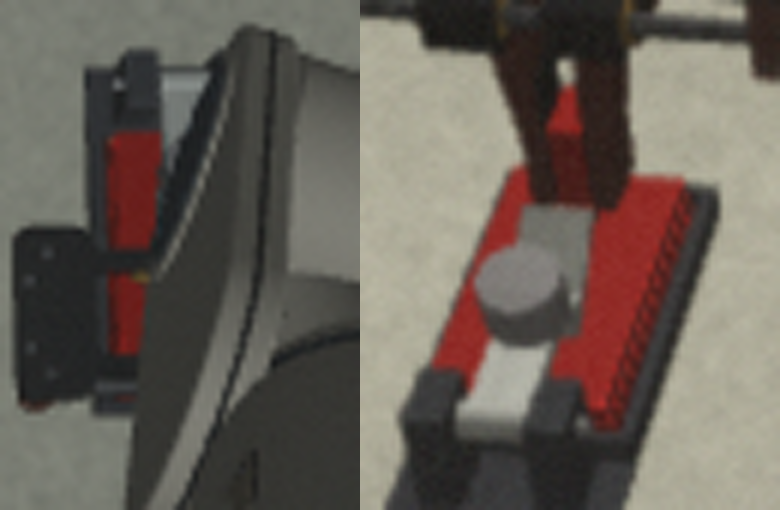

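The plate is under the arm, and the arm rests on it. I'll lower it onto the pile, release, rise, and check from clear of the view.

Run:
```python
from h import *
r=movel(hp(.0015,0,.0155),v=.01,until_force=6); print(r,get_tcp_pos()[2]-G,np.round(get_ft_force(),1))
command_gripper(.5); wait(.2)
p=get_tcp_pos(); movel([p[0],p[1],.14],v=.15)
move_pose([.40,.15,.25],q(93)); print(get_time())
for n in("scene","top"): cv2.imwrite(f"pics/{n}4.png",read_camera(n)[:,:,::-1])
b=cv2.imread("pics/scene4.png");a=cv2.imread("pics/top4.png")
cv2.imwrite("pics/c6.png",np.hstack([crop(a,346,128,60,85,6),crop(b,120,200,70,85,6)]))
```

```text
True 0.01608228894241709 [-0.2 -0.6  4.5]
13.8833
```

View pics/c6.png

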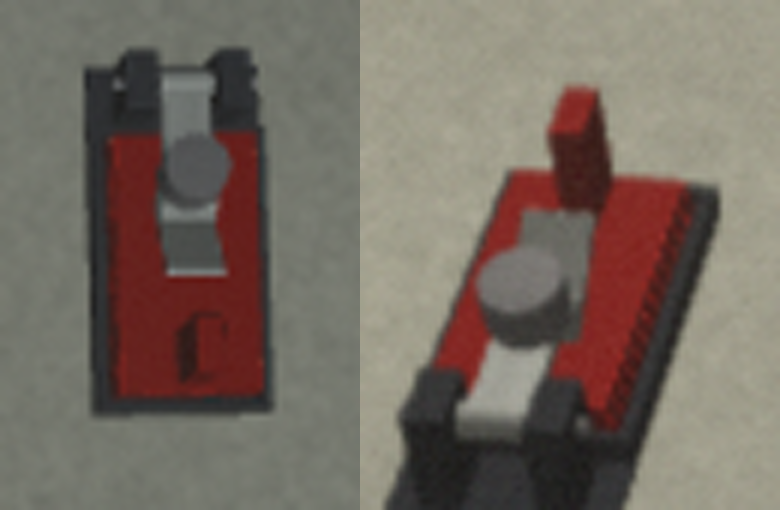

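Released, with the arm down flat on the plate and the tab upright. Now a numeric check of the plate's corners.

Run:
```python
from h import *
f=lambda n,x,y,ox,oy,z: ray(n,ox+(x+.5)/6-.5,oy+(y+.5)/6-.5,z)[:2]
c,s=np.cos(np.radians(HY)),np.sin(np.radians(HY));R=np.array([[c,s],[-s,c]])
g=lambda *a: np.round(1000*R@(f(*a)-H),1)
for x,y in((109,136),(258,133),(267,397),(113,399)): print("top plate",g("top",x,y,346,128,.022))
for x,y in((512,171),(692,181),(600,430),(432,370)): print("scene plate",g("scene",x-360,y,120,200,.022))
print("tab top: top",g("top",217,352,346,128,.064)," scene",g("scene",576-360,112,120,200,.064))
print("rim top", [g("top",x,y,346,128,z) for x,y,z in((272,411,.0),(93,413,0),(84,68,0))])
print("posts top faces (x63)", [g("top",x,y,346,128,.044) for x,y in((122,83),(157,83),(217,83),(250,83))])
print("rim scene",g("scene",718-360,188,120,200,.014))
# expected pixels for front edge of the rim / plate in crop
for n,ox,oy in(("top",346,128),("scene",120,200)):
  for nm,P in(("plate",[(55,30,22),(55,-30,22),(-55,-30,22),(-55,30,22)]),("rim",[(-61,37,14),(-61,-37,14),(61,37,14),(-61,37,0),(-61,-37,0)]),("tab",[(-52,6,64),(-28,6,64),(-28,-6,64),(-52,-6,64)]),("post",[(63,0,44)])):
    print(n,nm,[np.round((proj(n,np.r_[H+R.T@np.array(p[:2])/1000,p[2]/1000])-[ox,oy]+.5)*6-.5).astype(int).tolist() for p in P])
```

```text
top plate [54.9 30.2]
top plate [ 55.5 -32.5]
top plate [-56.5 -33.2]
top plate [-56.7  31.1]
scene plate [-51.7 -31.7]
scene plate [-53.4  30.8]
scene plate [64.6 29.4]
scene plate [ 44.4 -30.8]
tab top: top [-42.8  -4.6]  scene [-37.7   0. ]
rim top [array([-60. , -39.8]), array([-60.1,  36.2]), array([89.2, 36.7])]
posts top faces (x63) [array([72.6, 27.8]), array([72.4, 13.3]), array([ 72.1, -11.5]), array([ 72. , -25.1])]
rim scene [-59.4  37.6]
top plate [[109, 136], [252, 134], [259, 394], [116, 395]]
top rim [[96, 411], [272, 410], [90, 126], [91, 415], [266, 413]]
top tab [[191, 375], [190, 316], [219, 316], [221, 375]]
top post [[190, 105]]
scene plate [[250, 408], [65, 394], [159, 165], [331, 178]]
scene rim [[357, 185], [148, 169], [270, 441], [361, 214], [153, 199]]
scene tab [[245, 85], [226, 132], [190, 130], [209, 83]]
scene post [[140, 370]]
```

Run:
```python
from h import *
a=cv2.imread("pics/top4.png");b=cv2.imread("pics/scene4.png")
m=np.hstack([crop(a,358,140,36,60,10),crop(b,126,218,44,60,10)])
cv2.imwrite("pics/c7.png",np.uint8(255*(np.minimum(m/255*1.5,1))**.6))
```

```text
(no output)
```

View pics/c7.png

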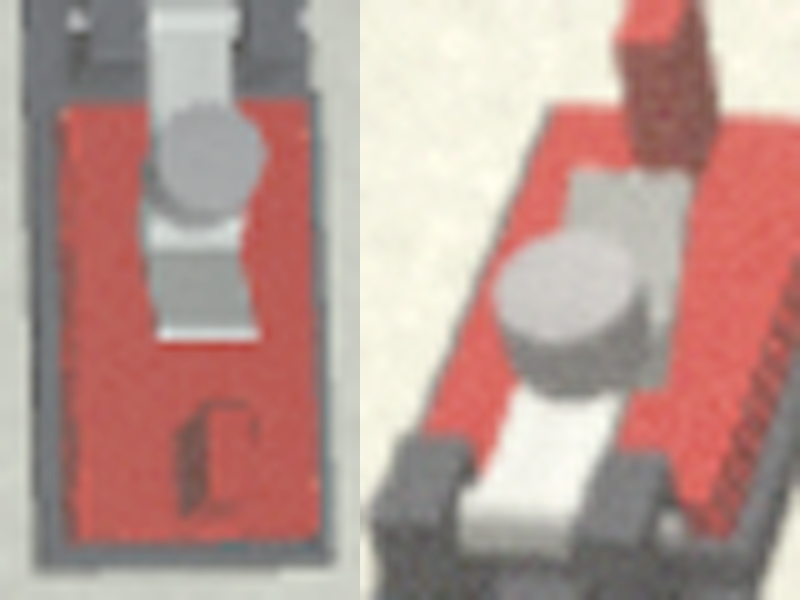

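Run:
```python
from station import *
print(get_time(),get_tcp_pos(),get_qvel().max() if hasattr(get_qvel(),'max') else get_qvel()); job_done()
```

```text
13.9833 [0.40051676 0.14939277 0.24961107] 0.002197917863308468
the job is handed in; nothing more can be done
```

I filed the long red plate under the holder's arm and handed the job in at 14.0 s on the robot's clock. I gripped it by its tab, slid it in from the open front just above the pile, lowered it onto the pile (contact at 16.1 mm) and released it. The gripper then moved well clear.

**Final pictures:**
- The arm is down on the plate's flat face and the tab is upright at the front.
- The pile is in its tray.
- The plate's yaw against the holder is within about 0.5°.

**Forces:** no reading I took exceeded about 5 N at the wrist; I read it only between moves, not continuously.

**Disagreements:**
- **Along x:** the two cameras differ by 1–2 mm. The top view puts the plate about 1 mm towards the front, and the scene view about 0.5 mm towards the back.
- **Along y:** both cameras suggest the plate sits about 1.3 mm to the -y side of centre. I judged that good enough and did not correct it.

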